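# Press the missing module back into a packed rail

## Task

Put the spare module that stands on the bench back into the row of modules on the mounting rail, in the gap between the two wide ones, which is narrower than the module: ease its neighbours apart by feel without toppling them, pushing on either with no more than 12 N, and press it straight down until it sits fully home on the rail with its catch snapped in (40 N at the very most). The whole row must end upright and down on the rail, and the other things on the bench stay where they are.

Things in the scene. Friction and masses are not known exactly. Their poses are not given: they have to be found in the camera images.
- spare_module_mid (a point): The only module off the rail: light grey plastic, 36 mm wide (y), 70 deep (x), 76 tall, standing upright on the bench. Its centre, 38 mm above the bench; x: depth, black catch on the -x side; z: up. A base with terminal screws on two shoulders (8 mm above this point) carries a nose 32 mm deep. Seat (underside of the base) 26 mm below this point, legs 12 mm below the seat. 0.11 to 0.18 kg.
- spare_module_nose (a point): Where to hold the spare module: mid nose, 23 mm above its centre. The nose is 32 mm deep (x), 36 wide (y), 30 tall (15 up and down from this point). Hold it across x, fingers in front and behind; in the row the neighbours cover its sides.
- spare_module_foot (a point): Middle of the spare module's seat (underside of the base). The lowest 17 mm of the base taper to 22 mm in y (7 mm a side) as lead-in; the legs are 22 mm wide. The legs straddle the rail in x with 1.2 mm play a side and a lead-in of 3 mm.
- spare_module_catch (a joint): Black sprung catch in the spare module's front (-x) leg: 0 = in (rest), up to 0.004 m as the rail's lip pushes it out. Going down, its sloping hook meets the lip 7 to 11 mm before home; spreading it takes about 8 to 15 N of push; it snaps to 0 under the lip 1 mm before home. Home the seat stands hard on the rail: forces rise steeply.
- rail_board: Plywood board 110 x 250 x 12 mm (x, y, z) fixed on the bench, a steel rail 35 mm wide along its y axis. Origin: middle of its underside, z up. A seated module has its seat at z = 27 mm, centre 53, top 91, x = 0. End stops (not listed) bound the row. One half of the row yields about 3 mm at most before it is hard against its stop, the other 9 to 12; which one varies: go by feel.
- rail_seat (a point): Point on the rail's centre line at the height of its top, where the seats of the modules rest; 27 mm above the board's origin. With the spare module in, 2 to 3 mm of play remain in the whole row. The rail's y axis points to the left end of the row, its x axis away from the catches.
- left_module_mid (a point): 36 mm wide (y), same shape, height and axes as the spare module; upper y edges bevelled 2.5 x 6 mm. Stands loose on the rail, its catch drawn open, so it can slide or lean. Its centre, 26 mm above its seat; left (+y) neighbour of the gap. 0.11 to 0.18 kg. The gap between the two wide modules starts 24 to 26 mm wide.
- right_module_mid (a point): 36 mm wide (y), same shape, height and axes as the spare module; upper y edges bevelled 2.5 x 6 mm. Stands loose on the rail, its catch drawn open, so it can slide or lean. Its centre, 26 mm above its seat; right (-y) neighbour of the gap. 0.11 to 0.18 kg.
- outer_left_mid (a point): 18 mm wide (y), same shape, height and axes as the spare module; upper y edges bevelled 2.5 x 6 mm. Stands loose on the rail, its catch drawn open, so it can slide or lean. Its centre, 26 mm above its seat; beyond the left neighbour, almost touching it. 0.07 kg.
- outer_right_mid (a point): 27 mm wide (y), same shape, height and axes as the spare module; upper y edges bevelled 2.5 x 6 mm. Stands loose on the rail, its catch drawn open, so it can slide or lean. Its centre, 26 mm above its seat; beyond the right neighbour, almost touching it. 0.11 kg.
- multimeter_mid (a point): Bystander: yellow multimeter lying on its back, 132 x 68 x 40 mm (x, y, z); its centre.
- screwdriver_mid (a point): Bystander: screwdriver with an orange handle lying on the bench along its y axis, 130 mm long, 20 mm thick; its centre.
- terminal_strip_mid (a point): Bystander: white strip of screw terminals, 20 x 48 x 13 mm; its centre.
- loupe_mid (a point): Bystander: black watchmaker's loupe standing on its rim, 35 mm across, 30 mm tall; its centre.
Things that resemble listed ones, but are neither listed nor needed, are in the scene too. What is shaped like the part that bears spare_module_mid but purple or red is not meant.

How it is judged (in metres and radians):
On the way, in this order (a step that is already met when the one before it is completed fails the run):
1. the spare module is lifted off the bench (height (world z) of spare_module_mid above 0.07 m), for 0.1 s.
2. the spare module is home on the rail between the two wide modules with its catch snapped in (z of spare_module_mid in the frame of rail_board below 0.055 m and x of spare_module_mid in the frame of rail_board between -0.004 and 0.004 m and angle between spare_module_mid's own z axis and vertical below 0.1 rad and y of spare_module_mid in the frame of left_module_mid below -0.034 m and y of spare_module_mid in the frame of right_module_mid above 0.034 m and angle between the x axis of spare_module_mid and the x axis of rail_board, either way round below 0.09 rad and value of joint spare_module_catch below 0.0008 m), for 0.2 s.
At the end, for the whole second after the job is handed in: Spare module on the rail between the wide ones: within 2 mm of fully down, 4 mm of the centre line, 0.1 rad of upright, 0.09 rad of square, catch within 0.8 mm of rest; the other four modules likewise down, on line and upright; at rest (all of step 2 and z of each of left_module_mid, right_module_mid, outer_left_mid, outer_right_mid in the frame of rail_board below 0.055 m and x of left_module_mid in the frame of rail_board between -0.004 and 0.004 m and angle between each of left_module_mid, right_module_mid, outer_left_mid, outer_right_mid's own z axis and vertical below 0.1 rad and x of right_module_mid in the frame of rail_board between -0.004 and 0.004 m and x of outer_left_mid in the frame of rail_board between -0.004 and 0.004 m and x of outer_right_mid in the frame of rail_board between -0.004 and 0.004 m and linear speed of spare_module below 0.02 m/s); the robot touches nothing.
It fails at once if a module of the row is toppled (leans more than 0.35 rad) (angle between any of left_module_mid, right_module_mid, outer_left_mid, outer_right_mid's own z axis and vertical above 0.35 rad).
It fails at once if the spare module is forced against a neighbour with more than 12 N (contact force between spare_module and left_module above 12 N or contact force between spare_module and right_module above 12 N).
It fails at once if the spare module is pressed on the rail with more than 40 N (contact force between spare_module and rail_board above 40 N).
It fails at once if a bystander is moved more than 30 mm (distance of any of multimeter_mid, screwdriver_mid, terminal_strip_mid, loupe_mid from where it was at the start of the episode above 0.03 m).
It also fails if it takes over 58 s, if anything falls off the work surface, if the arm or the gripper's body presses on something with over 40 N, if the wrist force passes 120 N, or if a joint passes its speed limit or range.

## Robot

A 6-joint arm with a two-finger parallel gripper is mounted at the origin on a cart in front of the work surface, level with it; the furniture and walls round the work are solid. World frame = base frame: x ahead of the robot, y to its left, z up, the work surface at z = 0. Lengths are in mm, angles in degrees, forces in N, time in s.
With the tool pointing down it reaches from about 375 to 975 mm from the base axis. Payload 3.8 kg.
Tool frame: the origin (TCP) lies between the finger pads; the fingertips stand 25 mm ahead of it and the grasp point (between the pads) lies 6 mm ahead of it; z points along the fingers, y is the line along which they close (so a half turn about z gives the same grasp; the last joint's range is limited). The gripper opens to 88 mm and grips with 3 to 60 N. Pads are 18 mm wide; open, the fingers measure 123 mm over their backs; the gripper's body (75 mm by 187 mm) begins 45 mm behind the grasp point.
Start: joints at [70.594, 15.12, 91.902, -0, 72.978, -2.114], TCP at [200.634, 644.488, 263.706] pointing down, gripper open.
Joint ranges: [-150.88, 150.88], [-54.13, 125.18], [17.81, 147.31], [-75.09, 255.09], [0, 152.58], [-146.25, 146.25]. Speed limits (degrees/s): [147.25, 147.25, 180, 180, 180, 180].

## Interface

Orientations are given as a 3x3 rotation matrix whose columns are the frame's x, y, z axes.
In Python, from station import state, get_image, get_calibration, hand_in gives the robot as it stands. The module is installed in compiled form; this text tells all that it offers.
- The arm moves only by the shell command python3 -m crank 'ROWS'. ROWS is JSON, one flat list of numbers, 7 for each row, row after row: the shift along the world's x, y, z in mm, then the turn, a rotation vector about the world's x, y, z in rad, then the opening, from 0 (shut) to 1 (fully open). In form: [tx, ty, tz, rx, ry, rz, fingers, tx, ty, tz, rx, ry, rz, fingers, ...]. A call has 1 to 8 rows; each row is the pose to reach, as a shift and turn from the pose commanded when the call began; what a row does not reach only later rows make up. A row lasts 1/8 s, in which the tool goes at most 62.5 mm and 10.7 degrees, less where a joint would pass 70% of its speed; a pose out of reach is approached as far as the arm can. A call with a gripper value outside its range is refused whole. The fingers move at their own pace and stop on an object; the grip force is fixed at half the most. Time passes only in rows, so rows that repeat a pose let the fingers close. It gives the time, the measured TCP pose, the force, the opening and the grip force at its end, in the units of the state.
- state(): the state, without advancing time (a new reading comes with each control period).
- get_image(name): name is "side" or "top" or "wrist"; returns the picture (384x512x3 uint8, blue, green, red); there is no depth.
- get_calibration(name): a dict with "fx", "fy", "cx", "cy" (pixels), "xyz" and "orientation" of the camera in the world. Camera axes: x right, y up, looking along -z (the intrinsics and any distortion apply to the point x, -y, -z); pixel columns grow to the right and rows downward; lengths in mm; the calibration is good to about 2 mm. A picture is of the moment at which its call begins: read the wrist's pose just before it. get_calibration takes no time and is no camera call; for the wrist camera it gives the pose at the moment of the call.
- hand_in(): hands the job in; it is judged then, once.
The state is a dict: "clock": time; "q": joint angles; "dq": joint speeds; "joint_torque": joint torques, N m; "tool_pos": TCP position; "orientation": TCP orientation; "wrist_force": force on the tool from outside, world axes, zero at the start; "torque": the same for the moment, N m; "finger_gap": opening from 0.0 (shut) to 1.0 (fully open); "finger_force": force on a finger pad.
Only numpy, scipy, OpenCV 4.12 (cv2) and the standard library are available. Lean on these libraries where they do the work, as an engineer would, in place of code of your own. Each camera call takes 0.05 s, during which the arm holds its last target. There are 200 camera calls.

## Working session

There is one attempt and no reset: what is moved stays moved. The work goes in short steps, Python scripts to look and compute and a shell command to move; the robot and the scene stay as the last step left them, time stands still between calls to the robot, and variables do not carry over. Pictures are saved under pics/ and viewed, at most 10 in all, crops included, and the job is handed in when it is done.

```bash
mkdir -p pics; python3 - <<'E'
from station import *
import cv2
s=state(); print(s)
for n in ("side","top"):
    cv2.imwrite(f"pics/{n}0.png",get_image(n)); print(n,get_calibration(n))
a=cv2.imread("pics/side0.png");b=cv2.imread("pics/top0.png")
E
```

```text
{'clock': 0.0, 'q': array([ 7.05936633e+01,  1.51672118e+01,  9.19798807e+01, -5.67546315e-04,
        7.29766958e+01, -2.11288992e+00]), 'dq': array([-0.07317729, -0.02914342, -0.01478581,  0.0264185 , -0.05601436,
       -0.06732041]), 'joint_torque': array([-1.56001690e-03, -5.02107561e+01, -3.56878924e+01,  7.28454790e-02,
        2.92946975e-02, -2.15229811e-04]), 'tool_pos': array([200.43022946, 643.88273216, 262.42377542]), 'orientation': array([[-9.54795646e-01,  2.97262127e-01, -7.08930372e-04],
       [ 2.97262964e-01,  9.54793467e-01, -2.04091246e-03],
       [ 7.01961090e-05, -2.15939308e-03, -9.99997666e-01]]), 'wrist_force': array([ 0.14084062, -0.30596485,  0.03670098]), 'torque': array([-0.0129143 , -0.01961748,  0.02404103]), 'finger_force': 0.0, 'finger_gap': 0.9977953387797713}
side {'fx': 396.7737466857849, 'fy': 396.7737466857849, 'cx': 252.9090025341649, 'cy': 186.1390265514505, 'xyz': array([ 853.6995792 ,  960.26526784, 1126.83188296]), 'orientation': array([[-0.91618185, -0.32120331,  0.23966488],
       [ 0.40061609, -0.75021237,  0.52601156],
       [ 0.0108429 ,  0.57793585,  0.81601017]])}
top {'fx': 407.9127683919952, 'fy': 407.9127683919952, 'cx': 251.43988084046362, 'cy': 193.47045492714435, 'xyz': array([ 323.35970728,  290.48789343, 1158.57143668]), 'orientation': array([[ 0.008866  ,  0.97742356, -0.21110324],
       [-0.99994895,  0.00968946,  0.00286668],
       [ 0.00484744,  0.21106705,  0.97745957]])}
```

View pics/top0.png

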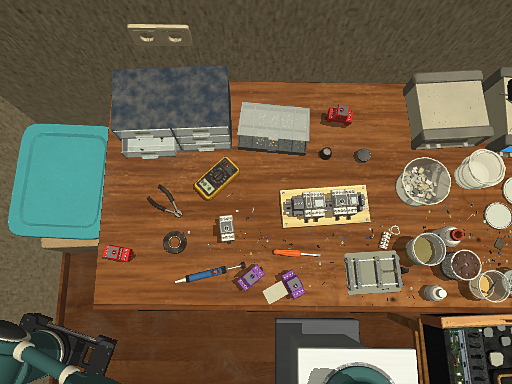

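View pics/side0.png

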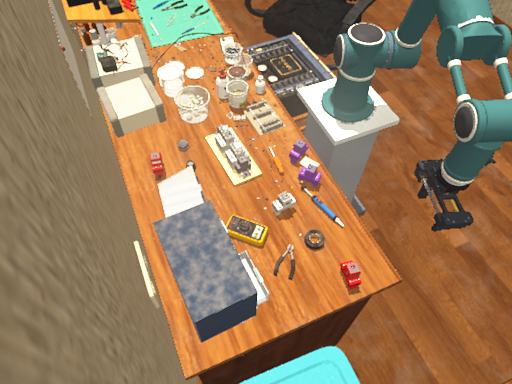

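The top view shows the spare (grey-white) at about (226,228) and the rail board centred at about (325,206). The side view shows the spare at (285,203) and the rail row at (233,150). Next I'll enlarge crops.

```bash
cat > h.py <<'E'
import numpy as np, cv2
from station import *
def pix2w(c,u,v,z):
    d=np.array([(u-c['cx'])/c['fx'],-(v-c['cy'])/c['fy'],-1.]); d=c['orientation']@d
    return c['xyz']+d*(z-c['xyz'][2])/d[2]
def w2pix(c,p):
    q=c['orientation'].T@(np.asarray(p,float)-c['xyz']); return np.array([c['cx']+c['fx']*q[0]/-q[2], c['cy']-c['fy']*q[1]/-q[2]])
def two(c1,p1,c2,p2):
    A=[];b=[]
    for c,p in((c1,p1),(c2,p2)):
        d=pix2w(c,*p,0)-c['xyz'];d/=np.linalg.norm(d);P=np.eye(3)-np.outer(d,d);A.append(P);b.append(P@c['xyz'])
    return np.linalg.lstsq(np.vstack(A),np.hstack(b),rcond=None)[0]
E
python3 - <<'E'
from h import *
t=cv2.imread("pics/top0.png");s=cv2.imread("pics/side0.png")
f=lambda i,x,y,w,h,k:cv2.resize(i[y:y+h,x:x+w],None,fx=k,fy=k,interpolation=cv2.INTER_CUBIC)
o=np.zeros((600,800,3),np.uint8)
a=f(t,270,175,110,60,5);o[:300,:550]=a
a=f(t,205,205,48,48,5);o[:240,555:795]=a
a=f(s,198,115,70,70,4.25);o[302:302+a.shape[0],:a.shape[1]]=a[:298]
a=f(s,265,180,48,48,5);o[302:542,400:640]=a
cv2.imwrite("pics/c1.png",o)
c=get_calibration("top")
print(pix2w(c,226,228,76),pix2w(c,325,206,12))
for p in((280,191),(367,184),(371,222),(284,229)): print(pix2w(c,*p,12).round())
E
```

```text
[462.33288971 354.2876567   76.        ] [536.42201437  76.48230742  12.        ]
[579. 205.  12.]
[602. -47.  12.]
[492. -53.  12.]
[469. 194.  12.]
```

View pics/c1.png

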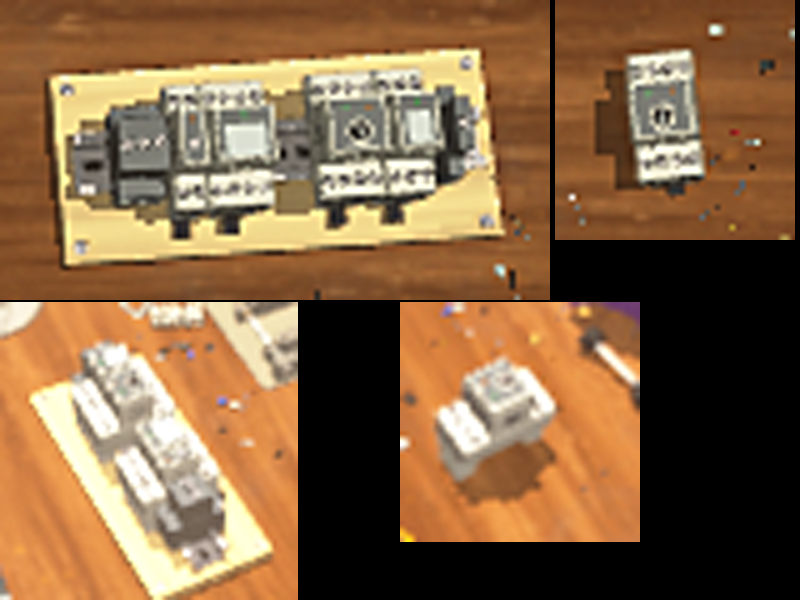

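The crops show the board axes turned about +5° about z, with catches toward -x. The spare's nose centre is at about (227,227.6) in the top view, with its catch also toward -x. First I'll go above the spare for a close look.

```bash
python3 -m crank '[37,-42,0,0,0,-0.16,1, 74,-84,0,0,0,-0.32,1, 111,-125,0,0,0,-0.48,1, 148,-167,0,0,0,-0.64,1, 185,-209,0,0,0,-0.8,1, 222,-251,0,0,0,-0.96,1, 260,-293,0,0,0,-1.12,1, 260,-293,0,0,0,-1.12,1]'; python3 - <<'E'
from h import *
c=get_calibration("wrist");i=get_image("wrist");cv2.imwrite("pics/w1.png",i);print(c, state()['orientation'].round(3),state()['tool_pos'])
np.save("w1.npy",c,allow_pickle=True)
E
```

```text
clock: 1.1
tool_pos: [462.6, 348.5, 263.2]
orientation: [[-0.143, 0.99, -0.0], [0.99, 0.143, -0.001], [-0.001, -0.0, -1.0]]
wrist_force: [-0.1, 0.6, -0.8]
finger_gap: 1.0
finger_force: 0.0
{'fx': 287.7905793488358, 'fy': 287.7905793488358, 'cx': 257.74775454690945, 'cy': 191.75678286439012, 'xyz': array([453.5553225 , 413.09354455, 385.30431947]), 'orientation': array([[ 9.89972472e-01, -1.36576478e-01, -3.60745110e-02],
       [ 1.41260409e-01,  9.57076328e-01,  2.53081804e-01],
       [-3.89607475e-05, -2.55639919e-01,  9.66772067e-01]])} [[-0.146  0.989 -0.001]
 [ 0.989  0.146 -0.   ]
 [-0.    -0.001 -1.   ]] [461.36762133 350.0304944  263.22230117]
```

View pics/w1.png

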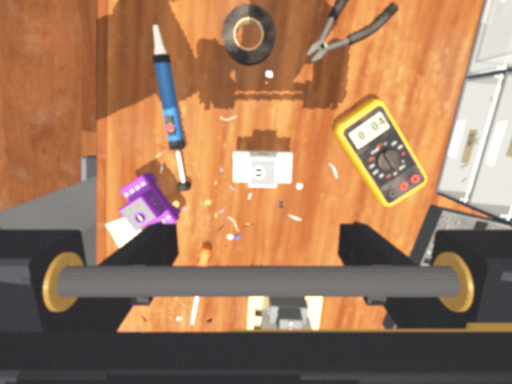

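The wrist view shows the spare at about (263,170), with shoulders spanning columns 233–292 and catch presumably on the left (-x). I'll enlarge it.

```bash
python3 - <<'E'
import cv2
i=cv2.imread("pics/w1.png");cv2.imwrite("pics/c2.png",cv2.resize(i[140:200,223:303],None,fx=10,fy=10,interpolation=cv2.INTER_CUBIC))
E
```

```text
(no output)
```

View pics/c2.png

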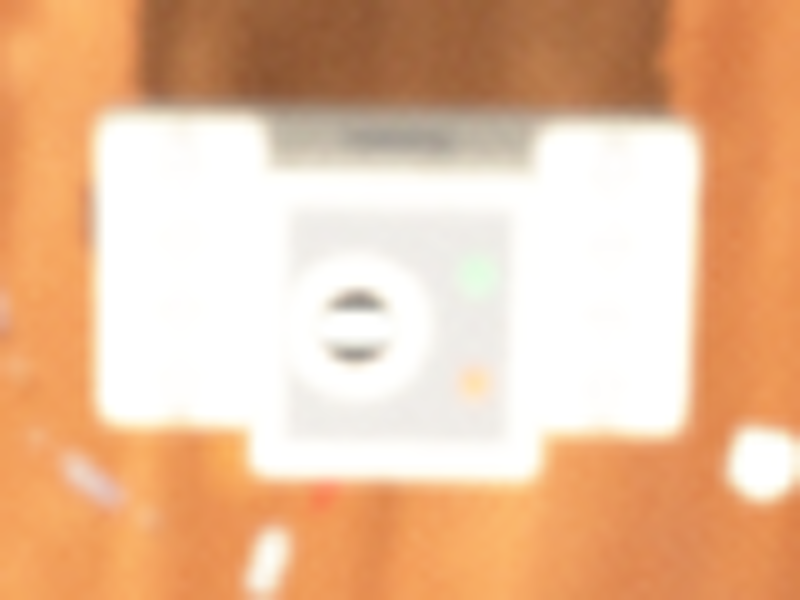

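Shoulder-top corners in the crop are (97,112), (700,122), (688,437) and (97,425). The nose top spans (255,170) to (542,478). The catch is dark at the left edge, which is -x.

```bash
python3 - <<'E'
from h import *
c=np.load("w1.npy",allow_pickle=True).item()
P=lambda L,z:np.array([pix2w(c,223+x/10,140+y/10,z) for x,y in L])
for L,z in (([(97,112),(700,122),(690,437),(97,425)],46),([(258,170),(540,170),(543,478),(250,475)],76)):
    p=P(L,z);print(p.round(1).tolist(),p.mean(0).round(1),"dims",np.linalg.norm(p[1]-p[0]).round(1),np.linalg.norm(p[2]-p[1]).round(1),np.degrees(np.arctan2(*(p[1]-p[0])[1::-1])).round(1),np.degrees(np.arctan2(*(p[2]-p[3])[1::-1])).round(1))
E
```

```text
[[430.1, 368.9, 46.0], [500.5, 377.8, 46.0], [505.8, 340.1, 46.0], [434.6, 331.5, 46.0]] [467.8 354.6  46. ] dims 70.9 38.1 7.2 6.9
[[450.1, 369.1, 76.0], [480.2, 373.4, 76.0], [485.9, 339.7, 76.0], [453.7, 335.4, 76.0]] [467.5 354.4  76. ] dims 30.4 34.2 8.1 7.5
```

Spare measured at (467.6, 354.5) with yaw 7.2°, and its 70×36 size checks out. Now above the rail.

```bash
python3 -m crank '[11,-52,0,0,0,-0.03,0, 22,-104,0,0,0,-0.052,0, 34,-155,0,0,0,-0.052,0, 46,-207,0,0,0,-0.052,0, 58,-259,0,0,0,-0.052,0, 70,-310,0,0,0,-0.052,0, 70,-310,0,0,0,-0.052,0, 70,-310,0,0,0,-0.052,0]'; python3 - <<'E'
from h import *
c=get_calibration("wrist");i=get_image("wrist");cv2.imwrite("pics/w2.png",i);print(state()['tool_pos'])
np.save("w2.npy",c,allow_pickle=True)
u,v=w2pix(c,(535,75,60)).astype(int);print(u,v)
v0=max(0,v-90);u0=u-90
cv2.imwrite("pics/c3.png",cv2.resize(i[v0:v0+150,u0:u0+180],None,fx=4,fy=4,interpolation=cv2.INTER_CUBIC));print(u0,v0)
E
```

```text
clock: 2.15
tool_pos: [530.3, 42.8, 263.4]
orientation: [[-0.098, 0.995, -0.001], [0.995, 0.098, 0.001], [0.001, -0.001, -1.0]]
wrist_force: [0.3, 0.5, -1.0]
finger_gap: 0.114
finger_force: 0.0
[530.23218929  43.18023672 263.47049143]
264 147
174 57
```

View pics/c3.png

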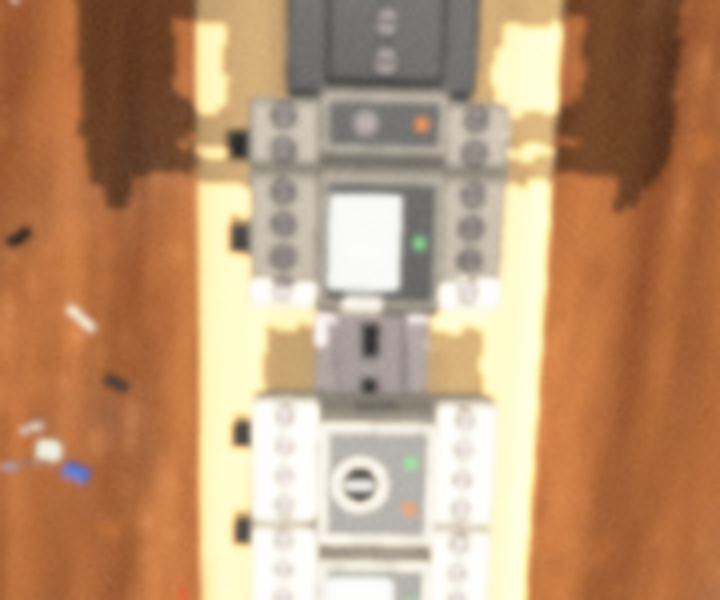

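The crop shows the gap between shoulder edges at crop row ~304 (left module) and ~397 (right module). The modules span columns 252–497. The narrow outer-left and a dark end stop sit at the top.

```bash
python3 - <<'E'
from h import *
c=np.load("w2.npy",allow_pickle=True).item()
L=[(250,168),(502,170),(253,303),(498,305),(252,393),(493,401),(252,522),(489,528)]
p=np.array([pix2w(c,174+x/4,57+y/4,61) for x,y in L]);print(p.round(1))
m=(p[::2]+p[1::2])/2;print(m.round(1)); d=p[1::2]-p[::2];print(np.degrees(np.arctan2(d[:,1],d[:,0])),np.linalg.norm(d,axis=1))
k=np.polyfit(m[:,1],m[:,0],1);print("rail yaw",-np.degrees(np.arctan(k[0])), "x at y=70",np.polyval(k,70))
# rail edges z=27, board edges z=12
for z,L in((27,[(317,375),(427,375)]),(12,[(198,350),(541,350),(200,590),(528,590),(197,100),(562,60)])): print([pix2w(c,174+x/4,57+y/4,z).round(1).tolist() for x,y in L])
print(state()['tool_pos'],np.degrees(np.arctan2(*state()['orientation'][1::-1,1])))
E
```

```text
[[499.5 123.3  61. ]
 [567.  129.3  61. ]
 [503.1  87.8  61. ]
 [570.7  93.8  61. ]
 [504.8  63.   61. ]
 [572.8  67.3  61. ]
 [507.7  25.6  61. ]
 [576.5  30.5  61. ]]
[[533.3 126.3  61. ]
 [536.9  90.8  61. ]
 [538.8  65.1  61. ]
 [542.1  28.   61. ]]
[5.09536137 5.07282731 3.63042501 4.04268402] [67.76178057 67.80194309 68.11219585 68.90801956]
rail yaw 5.06789208104133 x at y=70 538.4359395636494
[[522.4, 65.8, 27.0], [556.4, 69.1, 27.0]]
[[483.5, 68.4, 12.0], [593.3, 79.0, 12.0], [489.5, -12.2, 12.0], [600.4, -1.4, 12.0], [478.2, 143.8, 12.0], [587.3, 165.8, 12.0]]
[530.23218929  43.18023672 263.47049143] 5.677194003814818
```

Rail line x≈538 at the gap, yaw ≈5.1°, and gap centre (538, 78) with width ≈25.8. I'll lower the closed fingers (18 mm wide along the rail) into the gap and ease the neighbours apart low down.

```bash
python3 -m crank '[8,35,-40,0,0,-0.01,0, 8,35,-90,0,0,-0.01,0, 8,35,-135,0,0,-0.01,0, 8,35,-135,0,0,-0.01,0, 8,35,-145,0,0,-0.01,0, 8,35,-152,0,0,-0.01,0, 8,35,-158,0,0,-0.01,0, 8,35,-158,0,0,-0.01,0]'; python3 - <<'E'
from h import *
i=get_image("wrist");cv2.imwrite("pics/w3.png",i);c=get_calibration("wrist");print(w2pix(c,(537,91,61)),w2pix(c,(539,65,61)),state()['wrist_force'])
E
```

```text
clock: 3.2
tool_pos: [538.7, 76.4, 105.8]
orientation: [[-0.087, 0.996, 0.0], [0.996, 0.087, 0.0], [0.0, 0.0, -1.0]]
wrist_force: [-0.5, -0.2, -0.3]
finger_gap: 0.002
finger_force: 0.0
[256.57734386 201.90638838] [256.27935867 241.60671145] [0.26585668 0.34414446 0.02890173]
```

View pics/w3.png

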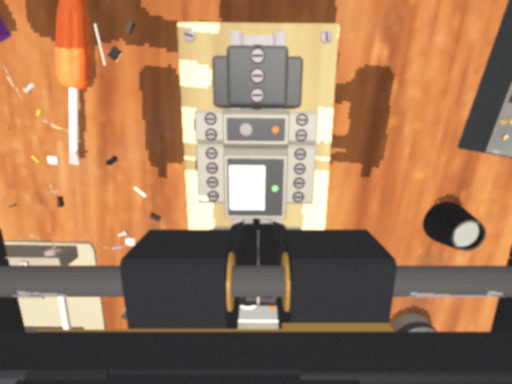

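The fingers are in the gap at about (257,225), touching nothing, with the left module and its neighbour upright above. Continue down.

```bash
python3 -m crank '[0,0,-12,0,0,0,0, 0,0,-24,0,0,0,0]'; python3 -m crank '[0,0,-10,0,0,0,0, 0,0,-18,0,0,0,0, 0,0,-18,0,0,0,0]'
```

```text
clock: 3.5
tool_pos: [538.7, 76.4, 81.1]
orientation: [[-0.087, 0.996, 0.0], [0.996, 0.087, 0.0], [-0.0, 0.0, -1.0]]
wrist_force: [-0.4, 0.3, 0.1]
finger_gap: 0.005
finger_force: 0.0
clock: 3.88
tool_pos: [537.9, 76.4, 62.6]
orientation: [[-0.087, 0.996, -0.002], [0.996, 0.087, -0.0], [-0.0, -0.002, -1.0]]
wrist_force: [0.3, 0.2, -0.7]
finger_gap: 0.004
finger_force: 0.0
```

```bash
python3 -m crank '[-0.1,1,0,0,0,0,0, -0.2,2,0,0,0,0,0, -0.3,3,0,0,0,0,0, -0.4,4,0,0,0,0,0]'; python3 -m crank '[-0.1,1,0,0,0,0,0, -0.2,2,0,0,0,0,0]';python3 -m crank '[-0.1,0.7,0,0,0,0,0, -0.1,1.4,0,0,0,0,0]';python3 -m crank '[-0.1,0.7,0,0,0,0,0, -0.1,1.4,0,0,0,0,0]'
```

```text
clock: 4.38
tool_pos: [538.5, 80.5, 64.1]
orientation: [[-0.087, 0.996, 0.001], [0.996, 0.087, -0.0], [-0.0, 0.001, -1.0]]
wrist_force: [0.2, -0.9, 1.0]
finger_gap: 0.004
finger_force: 0.5
clock: 4.62
tool_pos: [538.1, 82.0, 63.9]
orientation: [[-0.087, 0.996, 0.0], [0.996, 0.087, -0.001], [-0.001, 0.0, -1.0]]
wrist_force: [0.2, -5.9, 2.5]
finger_gap: 0.006
finger_force: 3.1
clock: 4.88
tool_pos: [538.1, 82.0, 63.9]
orientation: [[-0.088, 0.996, 0.0], [0.996, 0.088, -0.003], [-0.003, -0.0, -1.0]]
wrist_force: [-0.4, -11.3, 3.3]
finger_gap: 0.005
finger_force: 5.7
clock: 5.12
tool_pos: [538.0, 82.1, 64.0]
orientation: [[-0.088, 0.996, 0.0], [0.996, 0.088, -0.005], [-0.005, -0.0, -1.0]]
wrist_force: [-0.0, -17.4, 4.0]
finger_gap: 0.005
finger_force: 8.6
```

The left half is the hard one: it stopped at tool y≈82. Now I'll ease the right half over.

```bash
python3 -m crank '[0.4,-4,0,0,0,0,0, 0.6,-7,0,0,0,0,0, 0.8,-9,0,0,0,0,0, 0.9,-10,0,0,0,0,0]'; python3 -m crank '[0.1,-1,0,0,0,0,0, 0.2,-2,0,0,0,0,0, 0.3,-3,0,0,0,0,0]';python3 -m crank '[0.1,-1,0,0,0,0,0, 0.2,-2,0,0,0,0,0, 0.3,-3,0,0,0,0,0]'
```

```text
clock: 5.62
tool_pos: [538.6, 75.5, 63.6]
orientation: [[-0.087, 0.996, -0.0], [0.996, 0.087, 0.0], [0.0, -0.0, -1.0]]
wrist_force: [0.8, 0.4, -0.1]
finger_gap: 0.004
finger_force: 0.2
clock: 6.0
tool_pos: [539.0, 72.4, 63.6]
orientation: [[-0.087, 0.996, -0.0], [0.996, 0.087, 0.0], [0.0, -0.0, -1.0]]
wrist_force: [-0.1, 0.6, -0.5]
finger_gap: 0.007
finger_force: 0.4
clock: 6.38
tool_pos: [539.3, 69.2, 63.7]
orientation: [[-0.087, 0.996, -0.0], [0.996, 0.087, 0.0], [0.0, -0.0, -1.0]]
wrist_force: [-0.3, 0.6, -0.3]
finger_gap: 0.004
finger_force: 0.4
```

```bash
python3 -m crank '[0.1,-1,0,0,0,0,0, 0.2,-2,0,0,0,0,0, 0.3,-3,0,0,0,0,0, 0.4,-4,0,0,0,0,0]'; python3 -m crank '[0.1,-1,0,0,0,0,0, 0.1,-1,0,0,0,0,0]';python3 -m crank '[0.1,-1,0,0,0,0,0, 0.1,-1,0,0,0,0,0]'
```

```text
clock: 6.88
tool_pos: [539.7, 65.2, 63.7]
orientation: [[-0.087, 0.996, -0.0], [0.996, 0.087, 0.0], [0.0, -0.0, -1.0]]
wrist_force: [0.6, 0.6, -0.8]
finger_gap: 0.002
finger_force: 0.4
clock: 7.12
tool_pos: [540.0, 64.6, 63.7]
orientation: [[-0.086, 0.996, 0.0], [0.996, 0.086, 0.001], [0.001, 0.0, -1.0]]
wrist_force: [0.2, 3.6, -0.9]
finger_gap: -0.0
finger_force: 1.8
clock: 7.38
tool_pos: [540.0, 64.6, 63.8]
orientation: [[-0.086, 0.996, 0.0], [0.996, 0.086, 0.002], [0.002, 0.0, -1.0]]
wrist_force: [1.3, 7.6, -1.5]
finger_gap: 0.006
finger_force: 3.9
```

The right half stopped at tool y≈64.6. The usable gap centre in tool terms is y≈73.3 (x≈539). I'll back to the middle, rise, and look.

```bash
python3 -m crank '[-0.3,5,0,0,0,0,0, -0.7,10,0,0,0,0,0, -0.7,10,50,0,0,0,0, -0.7,10,100,0,0,0,0, -2,-5,150,0,0,0,0, -5,-20,200,0,0,0,0.5, -5,-20,200,0,0,0,0.5]'; python3 - <<'E'
from h import *
c=get_calibration("wrist");i=get_image("wrist");print(state()['tool_pos'])
np.save("w4.npy",c,allow_pickle=True)
u,v=w2pix(c,(535,75,60)).astype(int)
v0=max(0,v-75);u0=u-66
cv2.imwrite("pics/c4.png",cv2.resize(i[v0:v0+120,u0:u0+130],None,fx=5,fy=5,interpolation=cv2.INTER_CUBIC));print(u0,v0)
E
```

```text
clock: 8.25
tool_pos: [537.8, 42.5, 269.4]
orientation: [[-0.086, 0.996, 0.01], [0.996, 0.086, -0.001], [-0.001, 0.01, -1.0]]
wrist_force: [0.6, -0.3, -1.0]
finger_gap: 0.206
finger_force: 0.0
[536.23280647  42.84718805 266.35563103]
189 70
```

View pics/c4.png

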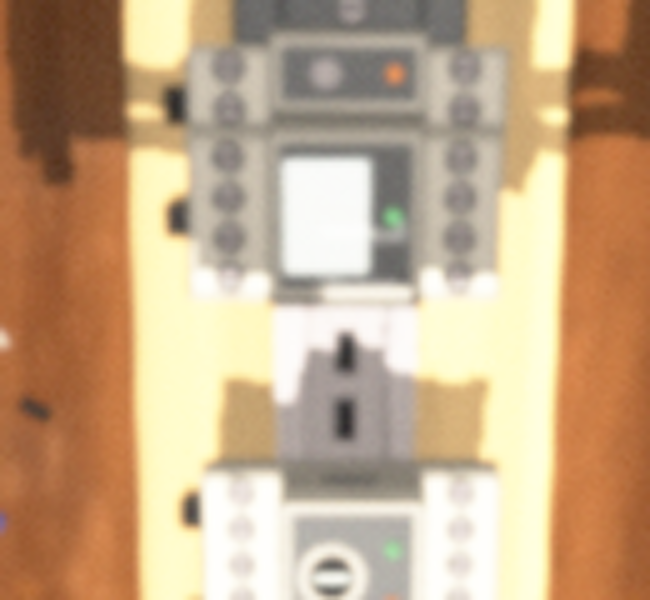

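The gap is now open: left module edge at crop row ~299, right module edge at row ~465, both square and upright.

```bash
python3 - <<'E'
from h import *
c=np.load("w4.npy",allow_pickle=True).item()
L=[(192,297),(497,300),(205,463),(497,467)]
p=np.array([pix2w(c,189+x/5,70+y/5,61) for x,y in L]);m=(p[::2]+p[1::2])/2
print(p.round(1),m.round(1),np.linalg.norm(m[1]-m[0]),m.mean(0))
s=state();print(s['tool_pos'],s['orientation'].round(4))
E
```

```text
[[501.9  89.9  61. ]
 [570.3  95.   61. ]
 [507.   52.7  61. ]
 [574.5  57.3  61. ]] [[536.1  92.4  61. ]
 [540.8  55.   61. ]] 37.74799813182198 [538.41999064  73.71180053  61.        ]
[536.23280647  42.84718805 266.35563103] [[-8.610e-02  9.963e-01  5.200e-03]
 [ 9.963e-01  8.610e-02 -3.000e-04]
 [-7.000e-04  5.200e-03 -1.000e+00]]
```

Gap ≈38 mm, centre (538.5, 73.5), which agrees with feel. Now fetch the spare. The tips must stay above its shoulders, so TCP z = 74.

```bash
python3 -m crank '[-11,52,0,0,0,0.01,1, -23,104,0,0,0,0.02,1, -34,156,0,0,0,0.03,1, -45,208,0,0,0,0.038,1, -56,260,-30,0,0,0.038,1, -67.3,311.2,-80,0,0,0.038,1, -67.3,311.2,-120,0,0,0.038,1, -67.3,311.2,-120,0,0,0.038,1]'; python3 - <<'E'
from h import *
c=get_calibration("wrist");i=get_image("wrist");print(state()['tool_pos'])
cv2.imwrite("pics/w5.png",i); print(c['xyz'],[w2pix(c,p).round() for p in((467.6,354.5,76),(434,350,46),(502,359,46))])
E
```

```text
clock: 9.3
tool_pos: [462.8, 352.5, 137.0]
orientation: [[-0.127, 0.992, -0.011], [0.992, 0.127, -0.008], [-0.006, -0.012, -1.0]]
wrist_force: [-1.1, -0.1, -0.2]
finger_gap: 0.999
finger_force: 0.0
[465.04526429 353.21104316 140.24655666]
[456.05539886 418.04955025 258.73632427] [array([266., 214.]), array([222., 201.]), array([311., 201.])]
```

```bash
python3 -m crank '[0,0,-30,0,0,0,1, 0,0,-60,0,0,0,1, 0,0,-69.7,0,0,0,1, 0,0,-69.7,0,0,0,1]'
```

```text
clock: 9.85
tool_pos: [468.3, 354.2, 74.9]
orientation: [[-0.124, 0.992, 0.001], [0.992, 0.124, 0.0], [0.0, 0.001, -1.0]]
wrist_force: [0.1, -0.0, 0.9]
finger_gap: 1.0
finger_force: 0.0
```

```bash
python3 -m crank '[0,0,0,0,0,0,0, 0,0,0,0,0,0,0, 0,0,0,0,0,0,0, 0,0,0,0,0,0,0, 0,0,0,0,0,0,0, 0,0,0,0,0,0,0, 0,0,0,0,0,0,0]'
```

```text
clock: 10.72
tool_pos: [467.5, 354.5, 73.9]
orientation: [[-0.125, 0.992, -0.0], [0.992, 0.125, -0.0], [-0.0, -0.0, -1.0]]
wrist_force: [-0.6, 0.8, -0.2]
finger_gap: 0.36
finger_force: 30.0
```

Gripped at 31.7 mm with 30 N. Lift and carry above the gap.

```bash
python3 -m crank '[0,0,40,0,0,0,0, 0,0,80,0,0,0,0, 6,-25,112,0,0,-0.01,0, 19,-75,112,0,0,-0.02,0, 32,-125,112,0,0,-0.038,0, 44,-175,112,0,0,-0.038,0, 57,-225,112,0,0,-0.038,0, 71,-265,112,0,0,-0.038,0]';python3 -m crank '[0,-16,0,0,0,0,0, 0,-16,0,0,0,0,0, 0,-16,0,0,0,0,0, 0,-16,0,0,0,0,0]'; python3 - <<'E'
from h import *
c=get_calibration("wrist");i=get_image("wrist");s=state();print(s['tool_pos'],s['orientation'].round(4),s['wrist_force'],s['finger_gap'])
np.save("w6.npy",c,allow_pickle=True)
cv2.imwrite("pics/w6.png",i); print([w2pix(c,p).round() for p in((538.5,73.5,61),(538.5,73.5,184))])
cv2.imwrite("pics/c6.png",cv2.resize(i[90:290,160:360],None,fx=3,fy=3,interpolation=cv2.INTER_CUBIC))
E
```

```text
clock: 11.72
tool_pos: [538.4, 87.5, 185.6]
orientation: [[-0.086, 0.996, -0.001], [0.996, 0.086, -0.0], [-0.0, -0.001, -1.0]]
wrist_force: [-0.6, 0.1, -2.9]
finger_gap: 0.355
finger_force: 30.0
clock: 12.22
tool_pos: [538.3, 74.7, 185.9]
orientation: [[-0.089, 0.996, -0.0], [0.996, 0.089, 0.0], [0.0, -0.0, -1.0]]
wrist_force: [-0.1, -0.1, -1.9]
finger_gap: 0.361
finger_force: 30.0
[538.36201768  74.66368581 185.95362863] [[-8.850e-02  9.961e-01 -2.000e-04]
 [ 9.961e-01  8.850e-02  2.000e-04]
 [ 3.000e-04 -1.000e-04 -1.000e+00]] [ 0.59391421  0.46990613 -2.01319102] 0.3602738184483264
[array([258., 193.]), array([258., 260.])]
```

View pics/c6.png

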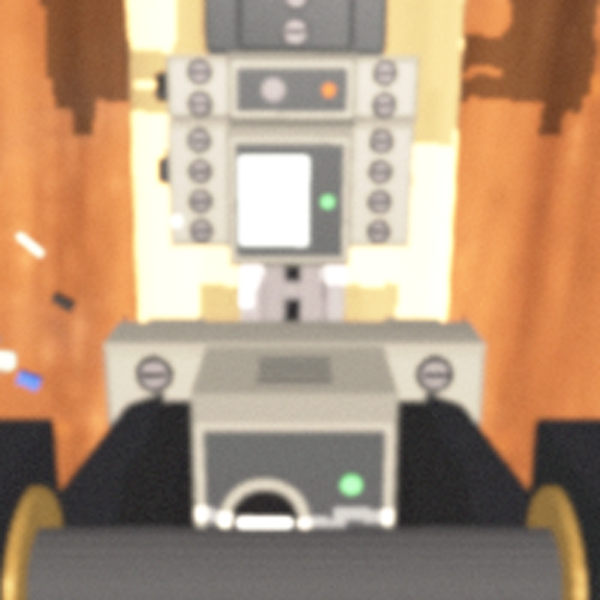

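The crop shows the spare held above the gap. Its +y shoulder edge runs (106,343)–(484,343) and its nose top edge (200,393)–(395,393). The left module's shoulder edge runs (173,242)–(408,242).

```bash
python3 - <<'E'
from h import *
c=np.load("w6.npy",allow_pickle=True).item()
u=np.array([-.0887,.996])
for z,a,b in((158,(106,343),(484,343)),(188,(197,393),(394,393)),(61,(173,242),(408,242))):
    p=[pix2w(c,160+x/3,90+y/3,z) for x,y in(a,b)];m=(p[0]+p[1])/2
    print(z,np.array(p).round(1).tolist(),m.round(1),"centre",(m[:2]-18*u if z>61 else m[:2]).round(1),np.degrees(np.arctan2(*(p[1]-p[0])[1::-1])).round(1))
E
```

```text
158 [[502.9, 90.2, 158.0], [571.4, 96.2, 158.0]] [537.1  93.2 158. ] centre [538.7  75.3] 5.0
188 [[522.5, 93.5, 188.0], [551.5, 96.1, 188.0]] [537.   94.8 188. ] centre [538.6  76.9] 5.0
61 [[502.0, 90.8, 61.0], [570.0, 96.7, 61.0]] [536.   93.7  61. ] centre [536.   93.7] 5.0
```

```bash
python3 -m crank '[0,0,-12,0,0,0,0, 0,0,-24,0,0,0,0, 0,0,-36,0,0,0,0, 0,0,-36,0,0,0,0]'; python3 -c "
from station import *
s=state();print(s['tool_pos'],s['wrist_force'])"
```

```text
clock: 12.78
tool_pos: [537.3, 73.4, 148.0]
orientation: [[-0.087, 0.996, -0.004], [0.996, 0.087, -0.0], [0.0, -0.004, -1.0]]
wrist_force: [-0.7, -0.4, -1.9]
finger_gap: 0.36
finger_force: 30.0
[537.27573014  73.35991002 147.97732953] [-0.7170128  -0.37894001 -1.91897514]
```

```bash
python3 -m crank '[0,0,-5,0,0,0,0, 0,0,-10,0,0,0,0, 0,0,-10,0,0,0,0]'; python3 -m crank '[0,0,-4,0,0,0,0, 0,0,-8,0,0,0,0, 0,0,-8,0,0,0,0]'
```

```text
clock: 13.15
tool_pos: [538.4, 73.4, 139.7]
orientation: [[-0.087, 0.996, -0.001], [0.996, 0.087, -0.0], [0.0, -0.001, -1.0]]
wrist_force: [-0.3, -0.1, -2.2]
finger_gap: 0.357
finger_force: 30.0
clock: 13.52
tool_pos: [538.3, 73.5, 131.5]
orientation: [[-0.087, 0.996, -0.001], [0.996, 0.087, -0.0], [-0.0, -0.001, -1.0]]
wrist_force: [-0.1, 1.0, -1.4]
finger_gap: 0.361
finger_force: 30.0
```

```bash
python3 -m crank '[0,0,-4,0,0,0,0, 0,0,-8,0,0,0,0, 0,0,-8,0,0,0,0]'; python3 -m crank '[0,0,-4,0,0,0,0, 0,0,-8,0,0,0,0, 0,0,-12,0,0,0,0, 0,0,-12,0,0,0,0]'
```

```text
clock: 13.9
tool_pos: [538.2, 73.5, 123.4]
orientation: [[-0.087, 0.996, -0.001], [0.996, 0.087, -0.0], [0.0, -0.001, -1.0]]
wrist_force: [0.2, -0.5, -1.5]
finger_gap: 0.357
finger_force: 30.0
clock: 14.4
tool_pos: [538.2, 73.4, 111.4]
orientation: [[-0.087, 0.996, -0.001], [0.996, 0.087, -0.0], [0.0, -0.001, -1.0]]
wrist_force: [-0.9, -0.9, -2.2]
finger_gap: 0.358
finger_force: 30.0
```

```bash
python3 -m crank '[0,0,-3,0,0,0,0, 0,0,-6,0,0,0,0, 0,0,-8,0,0,0,0, 0,0,-8,0,0,0,0]'; python3 -m crank '[0,0,-1.5,0,0,0,0, 0,0,-3,0,0,0,0, 0,0,-3,0,0,0,0]'; python3 -m crank '[0,0,-1,0,0,0,0, 0,0,-2,0,0,0,0, 0,0,-2,0,0,0,0]'
```

```text
clock: 14.9
tool_pos: [538.4, 73.5, 103.7]
orientation: [[-0.087, 0.996, -0.0], [0.996, 0.087, -0.0], [0.0, -0.0, -1.0]]
wrist_force: [-0.6, 0.1, -0.8]
finger_gap: 0.357
finger_force: 30.0
clock: 15.28
tool_pos: [538.5, 73.5, 100.9]
orientation: [[-0.087, 0.996, -0.0], [0.996, 0.087, -0.0], [0.0, -0.0, -1.0]]
wrist_force: [0.2, -0.2, -1.7]
finger_gap: 0.358
finger_force: 30.0
clock: 15.65
tool_pos: [538.6, 73.5, 98.9]
orientation: [[-0.087, 0.996, -0.0], [0.996, 0.087, -0.0], [-0.0, -0.0, -1.0]]
wrist_force: [-0.3, -0.0, -1.7]
finger_gap: 0.363
finger_force: 30.0
```

```bash
python3 -m crank '[0,0,-1,0,0,0,0, 0,0,-2,0,0,0,0, 0,0,-2,0,0,0,0]'; python3 -m crank '[0,0,-1,0,0,0,0, 0,0,-1.5,0,0,0,0, 0,0,-1.5,0,0,0,0]'; python3 -m crank '[0,0,-1,0,0,0,0, 0,0,-1.5,0,0,0,0, 0,0,-1.5,0,0,0,0]'
```

```text
clock: 16.02
tool_pos: [538.5, 73.5, 96.9]
orientation: [[-0.087, 0.996, -0.0], [0.996, 0.087, -0.0], [-0.0, -0.0, -1.0]]
wrist_force: [-0.3, -0.8, -2.2]
finger_gap: 0.358
finger_force: 30.0
clock: 16.4
tool_pos: [538.3, 73.5, 95.5]
orientation: [[-0.087, 0.996, -0.001], [0.996, 0.087, -0.0], [0.0, -0.001, -1.0]]
wrist_force: [-2.2, -1.0, 0.4]
finger_gap: 0.362
finger_force: 30.0
clock: 16.77
tool_pos: [537.7, 73.4, 94.0]
orientation: [[-0.087, 0.996, -0.002], [0.996, 0.087, -0.0], [0.0, -0.002, -1.0]]
wrist_force: [-5.1, 0.0, 3.7]
finger_gap: 0.359
finger_force: 30.0
```

The hook has met the lip. Continue pressing in small steps.

```bash
python3 -m crank '[0,0,-1,0,0,0,0, 0,0,-1.5,0,0,0,0, 0,0,-1.5,0,0,0,0]'; python3 -m crank '[0,0,-1,0,0,0,0, 0,0,-1.5,0,0,0,0, 0,0,-1.5,0,0,0,0]'
```

```text
clock: 17.15
tool_pos: [536.9, 73.3, 91.4]
orientation: [[-0.087, 0.996, -0.004], [0.996, 0.087, -0.0], [-0.0, -0.004, -1.0]]
wrist_force: [-3.9, 0.4, -2.5]
finger_gap: 0.361
finger_force: 30.0
clock: 17.52
tool_pos: [538.5, 73.5, 90.2]
orientation: [[-0.087, 0.996, -0.0], [0.996, 0.087, -0.0], [0.0, -0.0, -1.0]]
wrist_force: [-1.4, 0.0, -8.3]
finger_gap: 0.357
finger_force: 30.0
```

```bash
python3 -m crank '[0,0,-0.7,0,0,0,0, 0,0,-1,0,0,0,0, 0,0,-1,0,0,0,0]'
```

```text
clock: 17.9
tool_pos: [538.9, 73.5, 90.1]
orientation: [[-0.087, 0.996, 0.0], [0.996, 0.087, 0.0], [0.0, 0.0, -1.0]]
wrist_force: [-1.0, 0.5, -5.1]
finger_gap: 0.359
finger_force: 30.0
```

The catch seems to have snapped (it is now drawing the module down). Press the remainder until it seats.

```bash
python3 -m crank '[0,0,-0.5,0,0,0,0, 0,0,-0.5,0,0,0,0]'; python3 -m crank '[0,0,-0.5,0,0,0,0, 0,0,-0.5,0,0,0,0]';  python3 -m crank '[0,0,-0.5,0,0,0,0, 0,0,-0.5,0,0,0,0]'
```

```text
clock: 18.15
tool_pos: [539.0, 73.5, 89.9]
orientation: [[-0.087, 0.996, 0.001], [0.996, 0.087, 0.0], [-0.0, 0.001, -1.0]]
wrist_force: [-1.6, -0.3, -2.4]
finger_gap: 0.363
finger_force: 30.0
clock: 18.4
tool_pos: [538.9, 73.5, 89.3]
orientation: [[-0.087, 0.996, 0.001], [0.996, 0.087, 0.0], [0.0, 0.001, -1.0]]
wrist_force: [-1.8, 0.4, -1.1]
finger_gap: 0.364
finger_force: 30.0
clock: 18.65
tool_pos: [539.0, 73.5, 88.9]
orientation: [[-0.087, 0.996, 0.001], [0.996, 0.087, 0.0], [0.0, 0.001, -1.0]]
wrist_force: [-2.1, -0.0, 1.9]
finger_gap: 0.361
finger_force: 30.0
```

```bash
python3 -m crank '[0,0,-0.5,0,0,0,0, 0,0,-0.5,0,0,0,0]'; python3 -m crank '[0,0,-0.5,0,0,0,0, 0,0,-0.5,0,0,0,0]';  python3 -m crank '[0,0,-0.5,0,0,0,0, 0,0,-0.5,0,0,0,0]'
```

```text
clock: 18.9
tool_pos: [539.0, 73.5, 88.9]
orientation: [[-0.087, 0.996, 0.001], [0.996, 0.087, 0.0], [-0.0, 0.001, -1.0]]
wrist_force: [-3.2, 0.0, 5.2]
finger_gap: 0.355
finger_force: 30.0
clock: 19.15
tool_pos: [539.0, 73.5, 88.9]
orientation: [[-0.087, 0.996, 0.0], [0.996, 0.087, 0.0], [-0.0, 0.0, -1.0]]
wrist_force: [-4.5, -1.0, 9.0]
finger_gap: 0.364
finger_force: 30.0
clock: 19.4
tool_pos: [539.0, 73.5, 88.9]
orientation: [[-0.087, 0.996, 0.0], [0.996, 0.087, 0.0], [-0.0, 0.0, -1.0]]
wrist_force: [-7.2, -0.7, 12.9]
finger_gap: 0.359
finger_force: 30.0
```

It seats hard at TCP z = 88.9, exactly the predicted home height. Relieve the load, release and rise, then check.

```bash
python3 -m crank '[0,0,1.8,0,0,0,0, 0,0,1.8,0,0,0,0, 0,0,1.8,0,0,0,0.7, 0,0,1.8,0,0,0,0.7, 0,0,1.8,0,0,0,0.7, 0,0,1.8,0,0,0,0.7]'; python3 -m crank '[0,0,5,0,0,0,0.7, 0,0,20,0,0,0,0.7, 0,0,60,0,0,0,0.7, 0,0,110,0,0,0,0.7, 0,-15,160,0,0,0,0.7, 0,-30,180,0,0,0,0.7, 0,-30,180,0,0,0,0.7, 0,-30,180,0,0,0,0.7]'; python3 - <<'E'
from h import *
c=get_calibration("wrist");i=get_image("wrist");s=state();print(s['tool_pos'],s['wrist_force'])
np.save("w7.npy",c,allow_pickle=True);cv2.imwrite("pics/w7.png",i)
u,v=w2pix(c,(538,73,60)).astype(int);v0=max(0,v-75);u0=u-66;print(u0,v0)
a=cv2.resize(i[v0:v0+120,u0:u0+130],None,fx=4,fy=4,interpolation=cv2.INTER_CUBIC)
t=get_image("side");b=cv2.resize(t[115:185,198:268],None,fx=4,fy=4,interpolation=cv2.INTER_CUBIC)
o=np.zeros((480,800,3),np.uint8);o[:a.shape[0],:520]=a;o[:280,520:800]=b;cv2.imwrite("pics/c7.png",o)
E
```

```text
clock: 20.15
tool_pos: [538.8, 73.5, 88.8]
orientation: [[-0.087, 0.996, 0.0], [0.996, 0.087, 0.0], [-0.0, 0.0, -1.0]]
wrist_force: [-0.7, 0.5, 0.6]
finger_gap: 0.701
finger_force: 0.0
clock: 21.15
tool_pos: [537.5, 43.5, 266.7]
orientation: [[-0.086, 0.996, -0.003], [0.996, 0.086, 0.0], [0.001, -0.003, -1.0]]
wrist_force: [-0.4, -0.0, -0.0]
finger_gap: 0.698
finger_force: 0.0
[537.2493776   43.59373211 266.24330727] [ 0.2316306  -0.357578    0.32987339]
194 73
```

View pics/c7.png

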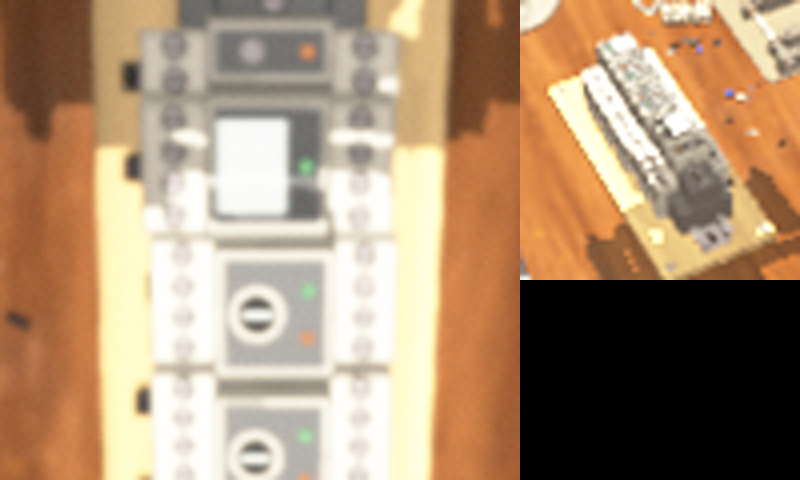

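The picture shows the spare at about (275,300) in the crop, flush and square between its neighbours. Its catch is drawn in, while the neighbours' opened ones stick out. The row is upright and the robot is clear.

```bash
python3 -c "
from station import *
print(hand_in())"
```

```text
the job is handed in; nothing more can be done
None
```

The spare module is home on the rail between the two wide modules with its catch in, the row looked upright and square, the arm ended clear, and the job is handed in (no verdict came back); while easing the gap open, the closed fingers pressed on the left neighbour with about 17 N for a moment, over the task's 12 N limit.

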